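Stow the spare head, then draw out the telescopic brush

ROBOT

A 7-joint arm with a two-finger parallel gripper is mounted at the origin on a cart in front of the work surface, level with it; the furniture and walls round the work are solid. World frame = base frame: x ahead of the robot, y to its left, z up, the work surface at z = 0. Lengths are in m, angles in rad, forces in N, time in s.
With the tool pointing down it reaches from about 0.425 to 0.95 m from the base axis. Payload 4.7 kg.
Tool frame: the origin (TCP) lies at the very end of the fingers, on their centre line; the grasp point (between the pads) lies 19 mm behind it (robot.tcp_to_grasp is the distance from the TCP to the grasp point, in m); z points along the fingers, y is the line along which they close (so a half turn about z gives the same grasp; the last joint's range is limited). The gripper opens to 87 mm and grips with 3 to 60 N. Pads are 19 mm wide; open, the fingers measure 117 mm over their backs; the gripper's body (75 mm by 190 mm) begins 51 mm behind the grasp point.
Start: joints at [-1.151, 0.469, -0.049, 1.532, 0.024, 1.141, -0.082], TCP at [0.293, 0.608, 0.185] pointing down, gripper open.
Joint ranges: [-2.59, 2.59], [-0.33, 1.99], [-1.39, 1.29], [0.1, 2.45], [-1.04, 4.18], [0.21, 1.99], [-2.66, 2.66]. Speed limits (rad/s): [2.57, 2.57, 3.14, 3.14, 3.14, 3.14, 3.14].

INTERFACE

Orientations are given as a unit quaternion [w, x, y, z].
In Python, from workcell import robot gives the robot as it stands. The module is installed in compiled form; this text tells all that it offers.
- The arm moves only by the shell command python3 -m crank 'ROWS' [OPENING] [FORCE]. ROWS is JSON, a list of rows, each an object of numbers: "dx", "dy", "dz": the shift along the tool's x, y, z scaled (see below); "rx", "ry", "rz": the turn, a rotation vector about the tool's x, y, z scaled (see below). A call has exactly 5 rows; each row is the pose to reach, as a shift and turn from the pose commanded when the call began, along the tool's axes at that moment; what a row does not reach only later rows make up. The controller multiplies each number of a shift by 15 cm and each number of a turn by pi/2 rad. A row lasts 1/8 s, in which the tool goes at most 62.5 mm and 10.7 degrees, less where a joint would pass 70% of its speed; a pose out of reach is approached as far as the arm can. A call with a number of a shift or a turn outside -1 to 1 is refused whole. A call with a gripper value outside its range is refused whole. OPENING is the opening, from 0 (shut) to 1 (fully open), set as the call begins (- or left out, the last holds). The fingers move at their own pace and stop on an object; FORCE is the grip in N (left out, the last holds). Time passes only in rows, so rows that repeat a pose let the fingers close, or fill a call up. It gives the time, the measured TCP pose, the force, the opening and the grip force at its end, in the units of the state.
- robot.get_obs(): the state, without advancing time (a new reading comes with each control period).
- robot.grab_frame(name): name is "scene" or "top"; returns a dict with "img" (384x512x3 uint8, blue, green, red), "fx", "fy", "cx", "cy" (pixels), "distortion" ([k1, k2, p1, p2, k3] as OpenCV has them; the pictures are not rectified), "R" (3x3) and "t" (3): a world point X has camera coordinates R X + t. Camera axes: x right, y down, z forward; pixel columns grow to the right and rows downward; lengths in m; the calibration is good to about 2 mm. A picture is of the moment at which its call begins. There is no depth.
- robot.sign_off(): hands the job in; it is judged then, once.
The state is a dict: "time": time; "joint_pos": joint angles; "qvel": joint speeds; "joint_efforts": joint torques, N m; "tcp_pos": TCP position; "tcp_rot": TCP orientation; "force": force on the tool from outside, world axes, zero at the start; "wrist_torque": the same for the moment, N m; "opening": opening from 0.0 (shut) to 1.0 (fully open); "finger_force": force on a finger pad.
Only numpy, scipy, OpenCV 4.12 (cv2) and the standard library are available. Lean on these libraries where they do the work, as an engineer would, in place of code of your own. Each camera call takes 0.05 s, during which the arm holds its last target. There are 200 camera calls.

TASK

The washing-up brush keeps its bottle head on today, so put the loose spare head away in the caddy's open drawer and slide the drawer fully shut. Then pinch the brush's handle across its orange button, keep the button squeezed while you draw the handle up past the first stop to the second, fully extended, and lift the brush out of its well, ready for scrubbing the deep tub. Finish holding the brush in the air, upright, fully extended and with its head higher than the rim of the well; do not put it down, and leave the tub, the soap bottle and the tumbler as they stand.

Things in the scene. Friction and masses are not known exactly. Their poses are not given: they have to be found in the camera images.
- caddy: off-white washing-up caddy, 160 mm deep (x) by 250 mm wide, fixed to the worktop. Origin on the worktop at its middle; its -x side is the front and faces the robot within 0.25 rad. The half on its -y side is a housing 90 mm high that holds the drawer; the half on its +y side is a low drip tray (14 mm high) with the round well in which the brush stands.
- drawer (a joint): how far the drawer is open, m: 0 shut (front board against the housing), at most 0.110. It slides along the caddy's x axis, out towards -x; friction about 1 N, no catch.
- drawer_floor (a point): on the drawer's inner floor (14 mm above the worktop), at the inside of the front board, mid-width; moves with the drawer, axes as the caddy's. The inside runs 138 mm from here along +x and 52 mm to each y side; side walls 32 mm, front board 70 mm above this floor. Open from above is only the part before the housing: from here along +x as far as the drawer is open.
- drawer_front (a point): middle of the outer edge of the wooden finger lip (64 mm wide, 7 mm thick) on the drawer's front, 74 mm above the worktop. The lip sticks out 9.5 mm from the front board, which is 130 mm wide and reaches from 8 to 84 mm above the worktop. Push it or the board towards the caddy's +x to shut the drawer.
- well_rim (a point): centre of the brush well's mouth, 56 mm above the worktop; the well is 57 mm in inner diameter, 69 mm outside.
- brush: lower part of the telescopic brush, head down in the well. Origin: middle of the underside of its teal ribbed head (44 mm dia., 37 mm high), 14 mm above the worktop at the start; z up along the handle. A grey drip guard (72 mm dia., underside at 42 mm) rests on the well's rim; above it a 16 mm steel tube. Whole brush about 0.3 kg. The button looks along its -x, towards the robot within 0.8 rad.
- handle (a joint): how far the handle is drawn out up the tube, m: 0 in, first stop 0.045, second stop and end 0.090. Button free: locked at each stop, and a pull lifts the whole brush unextended. Button squeezed: slides, 0.6 N friction. Teal box grip, 36 mm deep (brush x) by 30 wide, 52 to 178 mm above the brush's origin when in (a cord loop 14 mm more on top); it rises by this value.
- release (a joint): how far the orange button is pressed, m: 0 free, 0.005 fully in. A spring: about 2 N to start it, 5.6 N fully in. The catch is free from about 0.0035.
- button_face (a point): middle of the orange button's outer face (16 mm wide, 22 high), 145 mm above the brush's origin with the handle in, 24 mm from its axis along the brush's -x; 6 mm proud of the grip, 1 mm when pressed. The grip's opposite face is flat, 18 mm from the axis, so the pinch across the button is 42 mm wide, 37 mm once pressed. Rises with the handle.
- spare_head: loose spare scrubbing head, 0.06 kg, standing neck up to the robot's right: teal ribbed disc 46 mm in diameter and 22 mm high, with a grey round neck 20 mm in diameter from 22 to 50 mm above its underside. Origin at the middle of its underside. Pinch it by the neck.
- clear_tub: bystander: pale deep tub, 131 mm in diameter, 181 mm high, left of the caddy; origin at the middle of its underside
- soap_bottle: bystander: green washing-up liquid bottle, 51 by 79 by 237 mm, left of the caddy; origin at the middle of its underside
- tumbler: bystander: frosted tumbler, 74 mm in diameter, 105 mm high, right of the caddy and behind the spare head; origin at the middle of its underside
Mind the look-alikes: they are no part of the job. Several things look just like the spare_head: the one meant starts farthest to the robot's right. Leave any brown look-alike of the brush alone.

How it is judged:
On the way, in this order (a step that is already met when the one before it is completed fails the run):
1. the spare head lies in the open drawer, let go (x of spare_head in the frame of drawer_floor between 0.005 and 0.133 m and y of spare_head in the frame of drawer_floor between -0.05 and 0.05 m and z of spare_head in the frame of drawer_floor below 0.03 m and contact force between the fingers and spare_head below 0.1 N and value of joint drawer above 0.03 m), for 0.2 s.
2. the drawer is shut (value of joint drawer below 0.006 m), for 0.2 s.
3. the handle is drawn out to its second stop (value of joint handle above 0.085 m), for 0.2 s.
At the end, for the whole second after the job is handed in: Spare head inside the drawer, drawer within 6 mm of shut; handle over 85 of its 90 mm out; the fingers hold the brush still (under 30 mm/s), within 0.3 rad of upright, its head's underside over 60 mm above the worktop (the rim is at 56), nothing of it touching the caddy (value of joint drawer below 0.006 m and x of spare_head in the frame of drawer_floor between 0.005 and 0.133 m and y of spare_head in the frame of drawer_floor between -0.05 and 0.05 m and z of spare_head in the frame of drawer_floor below 0.03 m and value of joint handle above 0.085 m and height (world z) of brush above 0.06 m and angle between brush's own z axis and vertical below 0.3 rad and linear speed of brush below 0.03 m/s and contact force between the fingers and brush above 1 N and contact force between brush and caddy below 0.1 N); the arm keeps its last pose, push and grip.
It fails at once if the tub, the soap bottle or the tumbler is pushed more than 30 mm or knocked over (distance of any of clear_tub, soap_bottle, tumbler from where it was at the start of the episode above 0.03 m or angle between any of clear_tub, soap_bottle, tumbler's own z axis and vertical above 0.4 rad).
It fails at once if the brush is tipped right over (angle between brush's own z axis and vertical above 0.7 rad).
It also fails if it takes over 64 s, if anything falls off the work surface, if the arm or the gripper's body presses on something with over 40 N, if the wrist force passes 120 N, or if a joint passes its speed limit or range.

## Working session

There is one attempt and no reset: what is moved stays moved. The work goes in short steps, Python scripts to look and compute and a shell command to move; the robot and the scene stay as the last step left them, time stands still between calls to the robot, and variables do not carry over. Pictures are saved under pics/ and viewed, at most 10 in all, crops included, and the job is handed in when it is done.

```bash
mkdir -p pics
cat > h.py <<'E'
import numpy as np, cv2
from workcell import robot
from scipy.spatial.transform import Rotation as Ro
def grab(n,save=None):
    f=robot.grab_frame(n)
    if save: cv2.imwrite('pics/'+save,f['img'])
    return f
def K(f): return np.array([[f['fx'],0,f['cx']],[0,f['fy'],f['cy']],[0,0,1.]])
def ray(f,u,v):
    p=cv2.undistortPoints(np.array([[[u,v]]],float),K(f),np.array(f['distortion'],float))[0,0]
    R=np.array(f['R']);t=np.array(f['t']); return -R.T@t, R.T@np.array([p[0],p[1],1.])
def onz(f,u,v,z):
    c,d=ray(f,u,v); return c+d*(z-c[2])/d[2]
def proj(f,X):
    R=np.array(f['R']); return cv2.projectPoints(np.array(X,float).reshape(-1,3),cv2.Rodrigues(R)[0],np.array(f['t'],float),K(f),np.array(f['distortion'],float))[0].reshape(-1,2)
def tri(f,a,g,b):
    c1,d1=ray(f,*a);c2,d2=ray(g,*b)
    s=np.linalg.lstsq(np.c_[d1,-d2],c2-c1,rcond=None)[0]
    p,q=c1+s[0]*d1,c2+s[1]*d2; return (p+q)/2,np.linalg.norm(p-q)
def rot():
    o=robot.get_obs(); q=o['tcp_rot']; return np.array(o['tcp_pos']),Ro.from_quat([q[1],q[2],q[3],q[0]])
E
python3 - <<'E'
from h import *
o=robot.get_obs();print(o)
for n in('scene','top'):
    f=grab(n,n+'0.png');print(n,f['fx'],f['fy'],f['cx'],f['cy'],-np.array(f['R']).T@f['t'])
    print(np.round(f['R'],3))
p,R=rot();print(R.as_matrix().round(3))
E
```

```text
{'time': 0.0, 'joint_pos': array([-1.15086991,  0.46946473, -0.04859054,  1.53366055,  0.02411851,
        1.14097181, -0.0823002 ]), 'qvel': array([ 0.00011669, -0.0006417 ,  0.00112537,  0.00049045, -0.00078639,
        0.00016153, -0.00010623]), 'joint_efforts': array([-3.91668382e-04, -5.07960749e+01, -8.12220108e-02, -2.36160117e+01,
       -6.14908431e-02,  3.74403549e-02,  1.58538692e-04]), 'tcp_pos': array([0.29260627, 0.60756122, 0.18369791]), 'tcp_rot': array([-1.70836812e-04,  2.22517407e-01,  9.74928246e-01, -9.43735547e-04]), 'force': array([-0.50627558,  0.16896001,  0.08547261]), 'wrist_torque': array([ 0.0351323 , -0.00933428,  0.00802559]), 'finger_force': 0.0, 'opening': 1.002841553202391}
scene 428.6527744370694 428.6527744370694 256.0627710190149 193.10905889065148 [-0.10633879 -0.91634245  0.67560744]
[[ 0.804 -0.595  0.014]
 [-0.243 -0.349 -0.905]
 [ 0.543  0.724 -0.425]]
top 444.6397292244132 444.6397292244132 250.63122421023928 188.62223791219031 [0.27962382 0.20115587 1.64874318]
[[-0.434 -0.901 -0.   ]
 [-0.872  0.421 -0.249]
 [ 0.224 -0.108 -0.969]]
[[-0.901  0.434 -0.001]
 [ 0.434  0.901 -0.002]
 [-0.    -0.002 -1.   ]]
```

View pics/scene0.png

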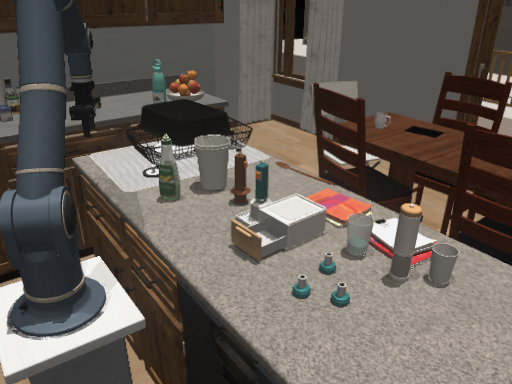

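View pics/top0.png

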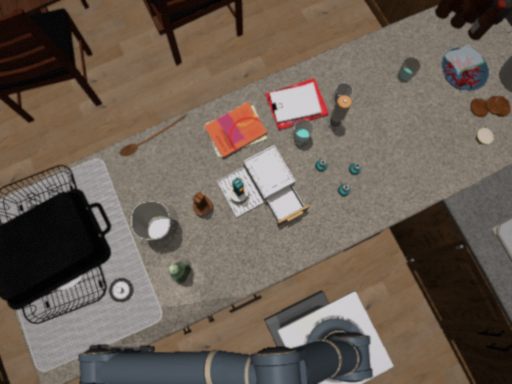

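The scene view shows three teal heads at (301,290), (341,297) and (328,264). It also shows the caddy with its open drawer at about (255,240), the teal brush at (262,180) and a brown look-alike at (240,180). The top view has the heads at (344,189), (354,168) and (320,164), the brush at (238,186) and the drawer at (290,207).

Run:
```python
from h import *
T={}
for n in('scene','top'):
    f=grab(n);h=cv2.cvtColor(f['img'],cv2.COLOR_BGR2HSV)
    def blobs(lo,hi,mn):
        m=cv2.inRange(h,lo,hi);c=cv2.connectedComponentsWithStats(m)
        return [(s.tolist(),ce.round(1).tolist()) for s,ce in zip(c[2][1:],c[3][1:]) if s[4]>=mn]
    print(n,'teal')
    for s,c in blobs((80,90,30),(105,255,255),15): print(s,c,onz(f,*c,.011).round(3))
    print('orange')
    for s,c in blobs((5,150,100),(20,255,255),4): print(s,c)
    if n=='scene': cs=[(200,140,180,175)]; 
    else: cs=[(190,130,180,120)]
    x,y,w,hh=cs[0]; cv2.imwrite('pics/c_%s.png'%n,cv2.resize(f['img'][y:y+hh,x:x+w],None,fx=4.4 if n=='top' else 3.4,fy=4.4 if n=='top' else 3.4,interpolation=cv2.INTER_CUBIC))
```

```text
scene teal
[154, 64, 7, 8, 41] [157.4, 68.0] [1.65  3.041 0.011]
[153, 74, 12, 18, 155] [158.8, 82.0] [1.357 2.375 0.011]
[153, 89, 6, 3, 17] [155.6, 89.9] [1.205 2.101 0.011]
[257, 163, 11, 5, 38] [261.7, 165.4] [0.926 0.423 0.011]
[320, 261, 16, 12, 113] [327.5, 267.0] [ 0.622 -0.269  0.011]
[293, 283, 17, 14, 139] [301.1, 290.2] [ 0.498 -0.302  0.011]
[331, 291, 19, 15, 148] [340.3, 298.0] [ 0.555 -0.38   0.011]
orange
[180, 71, 17, 9, 80] [188.4, 75.0]
[170, 82, 29, 10, 137] [183.0, 85.8]
[186, 90, 3, 4, 7] [187.4, 92.0]
[244, 161, 3, 7, 10] [244.9, 163.3]
[256, 172, 4, 7, 24] [257.5, 174.8]
[308, 189, 29, 13, 167] [321.9, 195.1]
[344, 199, 28, 14, 172] [357.6, 205.1]
[327, 203, 28, 17, 228] [341.5, 211.7]
top teal
[443, 57, 5, 11, 26] [444.1, 61.9] [ 0.802 -0.96   0.011]
[473, 63, 15, 27, 142] [482.2, 75.8] [ 0.677 -1.079  0.011]
[456, 74, 5, 4, 15] [458.2, 75.8] [ 0.721 -0.98   0.011]
[446, 76, 8, 9, 27] [449.5, 79.5] [ 0.722 -0.935  0.011]
[460, 86, 10, 4, 24] [465.3, 87.4] [ 0.663 -0.978  0.011]
[297, 129, 12, 7, 63] [302.4, 132.2] [ 0.777 -0.265  0.011]
[316, 161, 11, 10, 57] [320.3, 166.2] [ 0.623 -0.262  0.011]
[350, 164, 10, 10, 56] [353.7, 169.5] [ 0.555 -0.373  0.011]
[233, 179, 10, 16, 67] [237.4, 185.6] [0.692 0.059 0.011]
[339, 185, 10, 11, 55] [342.5, 190.8] [ 0.499 -0.293  0.011]
orange
[496, 98, 2, 3, 5] [496.4, 98.8]
[230, 103, 27, 19, 252] [242.2, 112.5]
[492, 110, 4, 2, 5] [493.4, 110.6]
[235, 119, 31, 31, 498] [249.7, 130.9]
[206, 121, 29, 36, 449] [219.6, 138.3]
[132, 145, 5, 3, 9] [134.0, 146.3]
[240, 188, 3, 3, 7] [241.0, 189.0]
[194, 193, 10, 9, 40] [198.3, 196.4]
[207, 199, 5, 9, 17] [209.1, 203.0]
[194, 204, 6, 10, 22] [196.1, 208.9]
```

View pics/c_scene.png

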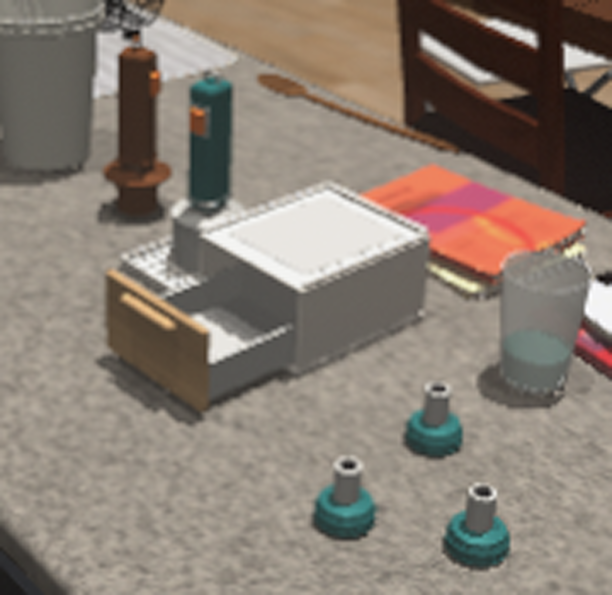

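View pics/c_top.png

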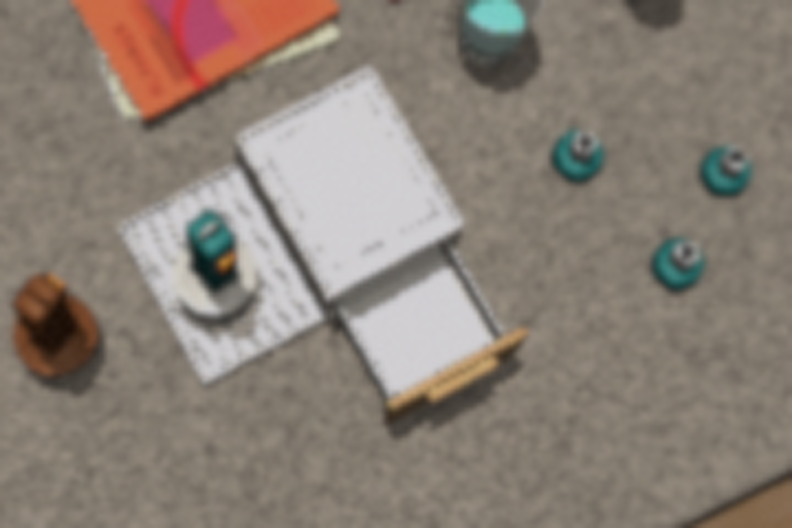

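The heads that could be taken for the target are scene (341,297), (301,290) and (328,264). The one farthest right is (341,297), y≈-0.376, and the crop shows it clearly. Now the caddy and brush geometry.

Run:
```python
from h import *
f=grab('top');g=grab('scene')
P=lambda x,y:(190+x/4.4,130+y/4.4)
S=lambda x,y:(200+x/3.4,140+y/3.4)
H=[onz(f,*P(*c),.09) for c in[(238,137),(372,68),(462,223),(330,302)]]
print('housing BL BR FR FL',np.round(H,3))
e=H[0]-H[3]+H[1]-H[2]; print('yaw from x edges',np.arctan2(e[1],e[0]), 'len',np.linalg.norm(H[0]-H[3]),np.linalg.norm(H[1]-H[2]))
e=H[0]-H[1]+H[3]-H[2]; print('yaw from y edges',np.arctan2(-e[0],e[1]),np.linalg.norm(H[0]-H[1]))
print('tray',[onz(f,*P(*c),.014).round(3) for c in[(118,225),(207,382)]])
b=[onz(f,*P(*c),.084) for c in[(388,410),(525,335)]];print('board',np.round(b,3))
print('lip',[onz(f,*P(*c),.077).round(3) for c in[(432,400),(497,362)]])
print('button',tri(f,(241,189),g,(257.5,174.8)))
# scene crosscheck
print('housing FR,BR,BL scene',[onz(g,*S(*c),.09).round(3) for c in[(298,290),(428,233),(328,182),(203,238)]])
print('lip ends scene',[onz(g,*S(*c),.077).round(3) for c in[(122,295),(176,326)]])
print('board scene',[onz(g,*S(*c),.084).round(3) for c in[(108,271),(209,332)]])
print('grip top tri',tri(f,P(207,215),g,S(210,80)))
print('rim', onz(f,*P(217,272),.056).round(3))
print('neck top', onz(f,*P(738,158),.05).round(3),onz(g,*S(483,492),.05).round(3), tri(f,P(738,158),g,S(483,492)))
```

```text
housing BL BR FR FL [[ 0.745  0.004  0.09 ]
 [ 0.751 -0.124  0.09 ]
 [ 0.597 -0.131  0.09 ]
 [ 0.585 -0.003  0.09 ]]
yaw from x edges 0.04198702054114996 len 0.16063531120102018 0.15401446712206007
yaw from y edges 0.07337779675040454 0.1284778857887398
tray [array([0.741, 0.123, 0.014]), array([0.582, 0.112, 0.014])]
board [[ 0.485 -0.006  0.084]
 [ 0.491 -0.135  0.084]]
lip [array([ 0.477, -0.043,  0.077]), array([ 0.482, -0.105,  0.077])]
button (array([0.63677938, 0.06670718, 0.15997674]), np.float64(0.0019376278653859768))
housing FR,BR,BL scene [array([ 0.589, -0.138,  0.09 ]), array([ 0.749, -0.127,  0.09 ]), array([0.746, 0.004, 0.09 ]), array([ 0.58, -0.02,  0.09])]
lip ends scene [array([ 0.479, -0.044,  0.077]), array([ 0.487, -0.109,  0.077])]
board scene [array([ 0.486, -0.013,  0.084]), array([ 0.495, -0.141,  0.084])]
grip top tri (array([0.66174902, 0.06955253, 0.19279984]), np.float64(0.013382735098861669))
rim [0.656 0.067 0.056]
neck top [ 0.554 -0.38   0.05 ] [ 0.556 -0.38   0.05 ] (array([ 0.55412763, -0.38043022,  0.05095514]), np.float64(0.0012678540631651035))
```

```bash
python3 -m crank '[{"dz":-0.3,"rz":0.1},{"dz":-0.6,"rz":0.2},{"dz":-0.9,"rz":0.3},{"dz":-0.9,"rz":0.4},{"dz":-0.9,"rz":0.5}]' 1 20
python3 - <<'E'
from h import *
g=grab('scene');print('soap base',onz(g,168,198,0).round(3),'tub base',onz(g,213,187,0).round(3))
p,R=rot();print(p.round(3),R.as_matrix().round(3).tolist())
E
```

```text
soap base [0.471 0.382 0.   ] tub base [ 0.654  0.372 -0.   ]
[0.293 0.608 0.185] [[-0.901, 0.434, -0.0], [0.434, 0.901, -0.0], [0.0, -0.0, -1.0]]schema error: expected keys dx, dy, dz, rx, ry, rz
```

```bash
python3 -m crank '[{"dx":0,"dy":0,"dz":-0.3,"rx":0,"ry":0,"rz":0.1},{"dx":0,"dy":0,"dz":-0.6,"rx":0,"ry":0,"rz":0.2},{"dx":0,"dy":0,"dz":-0.9,"rx":0,"ry":0,"rz":0.3},{"dx":0,"dy":0,"dz":-0.9,"rx":0,"ry":0,"rz":0.4},{"dx":0,"dy":0,"dz":-0.9,"rx":0,"ry":0,"rz":0.5}]' 1 20
python3 - <<'E'
from h import *
p,R=rot();print(p.round(3),R.as_matrix().round(3).tolist(), R.inv().apply(np.array([.45,.35,.3])-p)/.15)
E
```

```text
time: 0.98
tcp_pos: [0.2929, 0.6084, 0.3207]
tcp_rot: [-0.0, 0.581, 0.814, 0.001]
force: [0.4, -0.4, -0.9]
opening: 0.997
finger_force: 0.0
[0.293 0.608 0.321] [[-0.326, 0.946, 0.0], [0.946, 0.326, 0.001], [0.001, 0.001, -1.0]] [-1.96986156  0.4297486   0.13566593]
```

```bash
python3 -m crank '[{"dx":-0.2,"dy":0.04,"dz":0,"rx":0,"ry":0,"rz":0.1},{"dx":-0.4,"dy":0.08,"dz":0,"rx":0,"ry":0,"rz":0.21},{"dx":-0.6,"dy":0.12,"dz":0,"rx":0,"ry":0,"rz":0.21},{"dx":-0.8,"dy":0.16,"dz":0,"rx":0,"ry":0,"rz":0.21},{"dx":-1,"dy":0.2,"dz":0,"rx":0,"ry":0,"rz":0.21}]'
for i in 1 2 3; do python3 -m crank '[{"dx":-0.2,"dy":0.04,"dz":0,"rx":0,"ry":0,"rz":0},{"dx":-0.4,"dy":0.08,"dz":0,"rx":0,"ry":0,"rz":0},{"dx":-0.6,"dy":0.12,"dz":0,"rx":0,"ry":0,"rz":0},{"dx":-0.8,"dy":0.16,"dz":0,"rx":0,"ry":0,"rz":0},{"dx":-1,"dy":0.2,"dz":0,"rx":0,"ry":0,"rz":0}]' | grep pos; done
python3 - <<'E'
from h import *
p,R=rot();print(p.round(3),R.as_matrix().round(3).tolist(), R.inv().apply(np.array([.555,-.379,.16])-p)/.15)
E
```

```text
time: 1.6
tcp_pos: [0.3711, 0.4756, 0.3198]
tcp_rot: [-0.0, 0.705, 0.71, 0.0]
force: [0.4, 0.1, -0.1]
opening: 1.002
finger_force: 0.0
tcp_pos: [0.4018, 0.3256, 0.3199]
tcp_pos: [0.4328, 0.1759, 0.3199]
tcp_pos: [0.4637, 0.0261, 0.3199]
[0.464 0.026 0.32 ] [[-0.007, 1.0, 0.0], [1.0, 0.007, 0.001], [0.001, 0.0, -1.0]] [-2.70532254  0.5894297   1.06472294]
```

```bash
for i in 1 2; do python3 -m crank '[{"dx":-0.2,"dy":0.04,"dz":0,"rx":0,"ry":0,"rz":0},{"dx":-0.4,"dy":0.08,"dz":0,"rx":0,"ry":0,"rz":0},{"dx":-0.6,"dy":0.12,"dz":0,"rx":0,"ry":0,"rz":0},{"dx":-0.8,"dy":0.16,"dz":0,"rx":0,"ry":0,"rz":0},{"dx":-1,"dy":0.2,"dz":0,"rx":0,"ry":0,"rz":0}]' | grep pos; done
python3 -m crank '[{"dx":-0.25,"dy":0.07,"dz":0.3,"rx":0,"ry":0,"rz":0},{"dx":-0.5,"dy":0.14,"dz":0.6,"rx":0,"ry":0,"rz":0},{"dx":-0.705,"dy":0.19,"dz":0.9,"rx":0,"ry":0,"rz":0},{"dx":-0.705,"dy":0.19,"dz":1,"rx":0,"ry":0,"rz":0},{"dx":-0.705,"dy":0.19,"dz":1,"rx":0,"ry":0,"rz":0}]'
python3 - <<'E'
from h import *
g=grab('scene','s1.png');f=grab('top')
cv2.imwrite('pics/s1c.png',cv2.resize(g['img'][180:330,260:420],None,fx=4,fy=4))
p,R=rot();print(p.round(3), R.inv().apply(np.array([.555,-.379,.026])-p)/.15)
E
```

```text
tcp_pos: [0.4948, -0.1236, 0.3199]
tcp_pos: [0.526, -0.2732, 0.3197]
time: 5.35
tcp_pos: [0.5548, -0.3769, 0.1689]
tcp_rot: [-0.001, 0.705, 0.71, 0.0]
force: [0.4, 0.5, -0.1]
opening: 1.0
finger_force: 0.0
[ 0.556 -0.377  0.171] [-0.01047262 -0.01000692  0.96956453]
```

View pics/s1c.png

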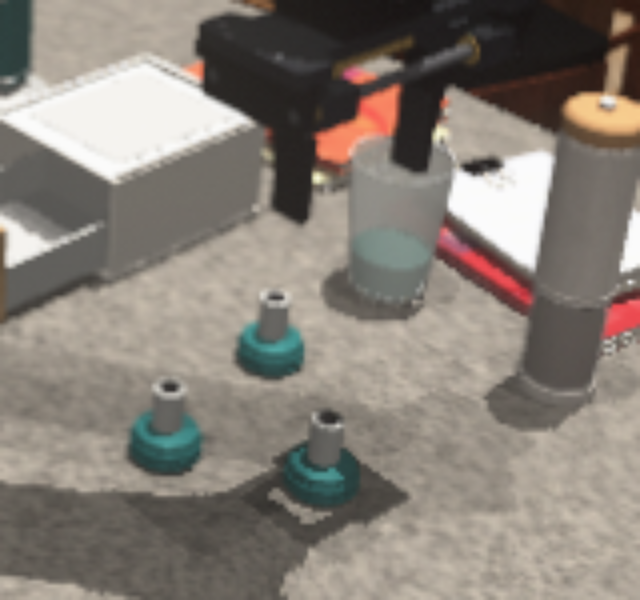

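The open fingers (scene about (332,230) and (363,215)) straddle the target head at about (341,299), and the way down is clear.

```bash
python3 -m crank '[{"dx":-0.01,"dy":-0.005,"dz":0.25,"rx":0,"ry":0,"rz":0},{"dx":-0.01,"dy":-0.005,"dz":0.5,"rx":0,"ry":0,"rz":0},{"dx":-0.01,"dy":-0.005,"dz":0.75,"rx":0,"ry":0,"rz":0},{"dx":-0.01,"dy":-0.005,"dz":0.95,"rx":0,"ry":0,"rz":0},{"dx":-0.01,"dy":-0.005,"dz":0.95,"rx":0,"ry":0,"rz":0}]'
python3 -m crank '[{"dx":0,"dy":0,"dz":0,"rx":0,"ry":0,"rz":0},{"dx":0,"dy":0,"dz":0,"rx":0,"ry":0,"rz":0},{"dx":0,"dy":0,"dz":0,"rx":0,"ry":0,"rz":0},{"dx":0,"dy":0,"dz":0,"rx":0,"ry":0,"rz":0},{"dx":0,"dy":0,"dz":0,"rx":0,"ry":0,"rz":0}]' 0 15
```

```text
time: 6.08
tcp_pos: [0.5545, -0.3777, 0.027]
tcp_rot: [-0.001, 0.704, 0.71, 0.0]
force: [-0.3, 0.1, 0.5]
opening: 0.999
finger_force: 0.0
time: 6.7
tcp_pos: [0.5542, -0.3796, 0.0273]
tcp_rot: [0.0, 0.705, 0.709, 0.0]
force: [-0.2, 0.2, -0.2]
opening: 0.512
finger_force: 0.0
```

```bash
python3 -m crank '[{"dx":0,"dy":0,"dz":0,"rx":0,"ry":0,"rz":0},{"dx":0,"dy":0,"dz":0,"rx":0,"ry":0,"rz":0},{"dx":0,"dy":0,"dz":0,"rx":0,"ry":0,"rz":0},{"dx":0,"dy":0,"dz":0,"rx":0,"ry":0,"rz":0},{"dx":0,"dy":0,"dz":0,"rx":0,"ry":0,"rz":0}]' 0 15
python3 -m crank '[{"dx":0,"dy":0,"dz":-0.2,"rx":0,"ry":0,"rz":0},{"dx":0,"dy":0,"dz":-0.4,"rx":0,"ry":0,"rz":0},{"dx":0,"dy":0,"dz":-0.7,"rx":0,"ry":0,"rz":0},{"dx":0,"dy":0,"dz":-1,"rx":0,"ry":0,"rz":0},{"dx":0,"dy":0,"dz":-1,"rx":0,"ry":0,"rz":0}]'
```

```text
time: 7.32
tcp_pos: [0.5542, -0.3795, 0.0272]
tcp_rot: [-0.0, 0.705, 0.709, 0.0]
force: [0.2, 0.4, 0.1]
opening: 0.019
finger_force: 0.0
time: 7.95
tcp_pos: [0.5558, -0.3817, 0.1815]
tcp_rot: [0.004, 0.705, 0.709, 0.001]
force: [-0.3, -0.2, -0.6]
opening: 0.003
finger_force: 0.0
```

The fingers closed on nothing, so I'll look.

Run:
```python
from h import *
g=grab('scene');f=grab('top')
cv2.imwrite('pics/s2.png',np.hstack([cv2.resize(g['img'][180:330,260:420],(420,394)),cv2.resize(f['img'][120:240,280:400],(380,394))]))
for n,f in(('s',g),('t',f)):
    h=cv2.cvtColor(f['img'],cv2.COLOR_BGR2HSV);c=cv2.connectedComponentsWithStats(cv2.inRange(h,(80,90,30),(105,255,255)))
    for s,ce in zip(c[2][1:],c[3][1:]):
        q=onz(f,*ce,.011)
        if s[4]>20 and .4<q[0]<.7 and -.5<q[1]<-.1:print(n,s,ce.round(1),q.round(3))
```

```text
s [320 261  16  12 118] [327.5 267.2] [ 0.622 -0.27   0.011]
s [293 284  17  13 156] [301.  290.8] [ 0.496 -0.304  0.011]
s [332 292  17  14 124] [341.1 299.4] [ 0.553 -0.385  0.011]
t [316 161  11  10  57] [320.3 166.2] [ 0.623 -0.262  0.011]
t [349 164  12  11  55] [353.7 169.9] [ 0.553 -0.373  0.011]
t [339 185  10  11  54] [342.5 190.9] [ 0.499 -0.293  0.011]
```

View pics/s2.png

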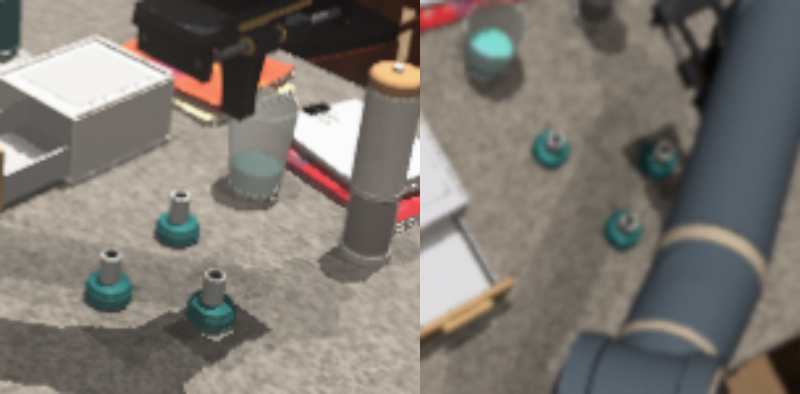

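Run:
```python
from h import *
g=grab('scene');f=grab('top');p,R=rot();print(p,R.as_matrix().round(3).tolist())
print(proj(g,[p,p+[0,0,.05],[.555,-.379,0.05],[.555,-.379,0]]).round(1),proj(f,[p,[.555,-.379,0.05]]).round(1))
im=g['img']
for v in range(212,240,2): 
    r=im[v,330:375].max(1); k=np.where(r<45)[0]; print(v,(k.min()+330,k.max()+330) if len(k) else None)
print(robot.get_obs()['joint_pos'].round(3))
```

```text
[ 0.55362354 -0.37861004  0.17560969] [[-0.007, 1.0, -0.002], [1.0, 0.007, 0.002], [0.002, -0.002, -1.0]]
[[346.7 239.5]
 [349.1 220. ]
 [341.6 284.7]
 [339.5 301.3]] [[365.6 155.5]
 [357.3 165.8]]
212 (np.int64(344), np.int64(356))
214 (np.int64(344), np.int64(355))
216 (np.int64(344), np.int64(355))
218 (np.int64(344), np.int64(355))
220 (np.int64(343), np.int64(354))
222 (np.int64(343), np.int64(354))
224 (np.int64(345), np.int64(354))
226 (np.int64(349), np.int64(349))
228 None
230 None
232 None
234 None
236 None
238 None
[ 0.035  0.558  0.76   1.586 -0.409  1.166  0.891]
```

Run:
```python
from h import *
g=grab('scene');f=grab('top');p,R=rot();t=R.apply([0,0,1])
out=[]
for k,(x,y) in ((g,(300,170)),(f,(325,105))):
    im=cv2.convertScaleAbs(cv2.resize(k['img'][y:y+90,x:x+80],None,fx=5,fy=5,interpolation=cv2.INTER_CUBIC),alpha=1.8,beta=30)
    for c,q in((( 0,0,255),p),((0,255,0),p-.07*t),((255,0,0),[.554,-.38,.05])):
        a=(proj(k,q)[0]-[x,y])*5+2; cv2.circle(im,tuple(int(v) for v in a),4,c,-1)
    out.append(im)
cv2.imwrite('pics/s3.png',np.hstack(out))
```

```text
(no output)
```

View pics/s3.png

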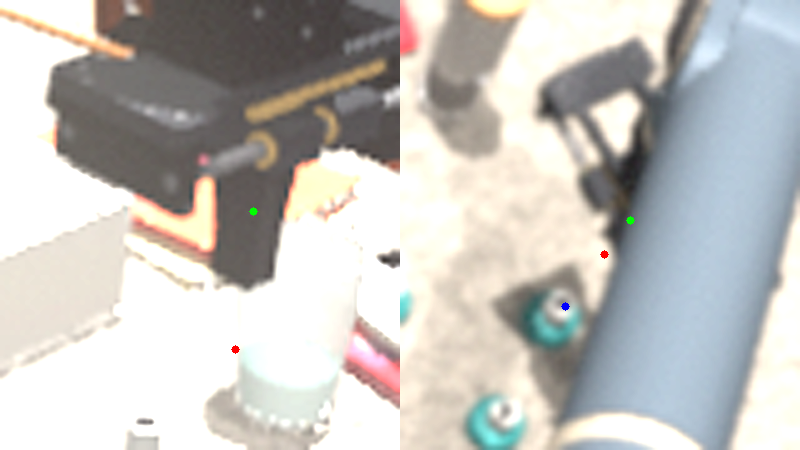

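The fingertip shows at scene (349,227), but the reported TCP projects to (347,240). The top view shows the same shift. So the real fingertip is about 33 mm higher than reported, with no lateral error, and the fingers closed above the neck. I'll go about 33 mm deeper, watching the force.

```bash
python3 -m crank '[{"dx":0,"dy":0,"dz":0,"rx":0,"ry":0,"rz":0},{"dx":0,"dy":0,"dz":0.1,"rx":0,"ry":0,"rz":0},{"dx":0,"dy":0,"dz":0.2,"rx":0,"ry":0,"rz":0},{"dx":0,"dy":0,"dz":0.4,"rx":0,"ry":0,"rz":0},{"dx":0,"dy":0,"dz":0.6,"rx":0,"ry":0,"rz":0}]' 1 15
python3 -m crank '[{"dx":0,"dy":0,"dz":0.1,"rx":0,"ry":0,"rz":0},{"dx":0,"dy":0,"dz":0.2,"rx":0,"ry":0,"rz":0},{"dx":0,"dy":0,"dz":0.3,"rx":0,"ry":0,"rz":0},{"dx":0,"dy":0,"dz":0.4,"rx":0,"ry":0,"rz":0},{"dx":0,"dy":0,"dz":0.4,"rx":0,"ry":0,"rz":0}]'
python3 - <<'E'
from h import *
g=grab('scene');p,R=rot();print(p)
for s in(-1,1): print(proj(g,[p+[.0507*s,0,z] for z in(0,.033)]).round(1).tolist())
cv2.imwrite('pics/s4.png',cv2.resize(g['img'][225:325,280:400],None,fx=6,fy=6,interpolation=cv2.INTER_CUBIC))
E
```

```text
time: 8.88
tcp_pos: [0.5538, -0.379, 0.0851]
tcp_rot: [-0.001, 0.705, 0.709, -0.0]
force: [0.3, -0.3, -0.2]
opening: 0.49
finger_force: 0.0
time: 9.5
tcp_pos: [0.5536, -0.3789, 0.0259]
tcp_rot: [-0.001, 0.705, 0.709, -0.0]
force: [-0.2, -0.2, 0.1]
opening: 0.981
finger_force: 0.0
[ 0.55405426 -0.37940227  0.02676297]
[[325.3, 300.8], [326.6, 289.4]]
[[354.7, 285.1], [356.3, 274.1]]
```

View pics/s4.png

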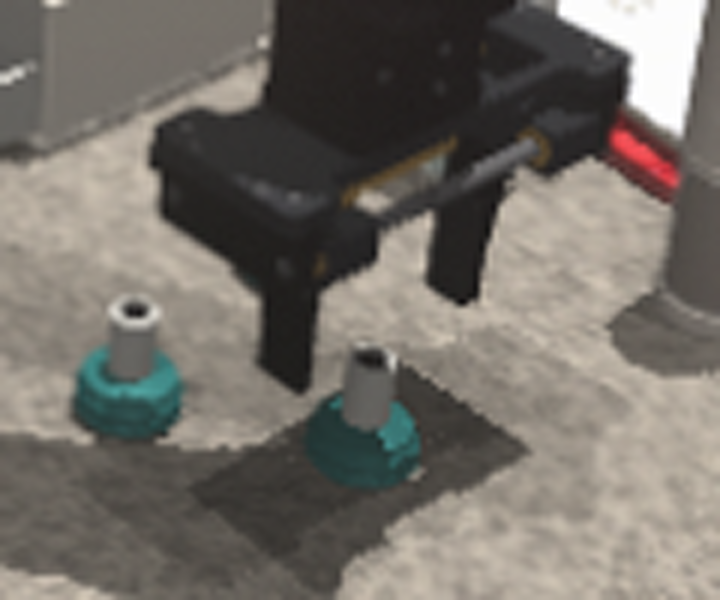

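The fingertips at about (328,289) and (356,275) match the +33 mm hypothesis. I'll go down the remaining 30 mm.

```bash
python3 -m crank '[{"dx":0,"dy":0,"dz":0.05,"rx":0,"ry":0,"rz":0},{"dx":0,"dy":0,"dz":0.1,"rx":0,"ry":0,"rz":0},{"dx":0,"dy":0,"dz":0.15,"rx":0,"ry":0,"rz":0},{"dx":0,"dy":0,"dz":0.2,"rx":0,"ry":0,"rz":0},{"dx":0,"dy":0,"dz":0.2,"rx":0,"ry":0,"rz":0}]'
for i in 1 2; do python3 -m crank '[{"dx":0,"dy":0,"dz":0,"rx":0,"ry":0,"rz":0},{"dx":0,"dy":0,"dz":0,"rx":0,"ry":0,"rz":0},{"dx":0,"dy":0,"dz":0,"rx":0,"ry":0,"rz":0},{"dx":0,"dy":0,"dz":0,"rx":0,"ry":0,"rz":0},{"dx":0,"dy":0,"dz":0,"rx":0,"ry":0,"rz":0}]' 0 15; done
```

```text
time: 10.18
tcp_pos: [0.5538, -0.3791, -0.0037]
tcp_rot: [-0.001, 0.705, 0.709, -0.0]
force: [-0.3, 1.0, 0.3]
opening: 1.002
finger_force: 0.0
time: 10.8
tcp_pos: [0.5543, -0.3795, -0.0028]
tcp_rot: [0.0, 0.705, 0.709, 0.0]
force: [-0.3, 0.4, 0.1]
opening: 0.519
finger_force: 0.0
time: 11.42
tcp_pos: [0.5544, -0.3795, -0.0027]
tcp_rot: [0.0, 0.705, 0.71, 0.0]
force: [0.4, 0.1, 1.3]
opening: 0.221
finger_force: 14.9
```

```bash
python3 -m crank '[{"dx":0,"dy":0,"dz":-0.2,"rx":0,"ry":0,"rz":0},{"dx":0,"dy":0,"dz":-0.5,"rx":0,"ry":0,"rz":0},{"dx":0.05,"dy":0,"dz":-0.9,"rx":0,"ry":0,"rz":0},{"dx":0.05,"dy":0,"dz":-0.9,"rx":0,"ry":0,"rz":0},{"dx":0.05,"dy":0,"dz":-0.9,"rx":0,"ry":0,"rz":0}]' | grep -v rot
for i in 1 2; do python3 -m crank '[{"dx":0.2,"dy":0,"dz":0,"rx":0,"ry":0,"rz":0},{"dx":0.4,"dy":0,"dz":0,"rx":0,"ry":0,"rz":0},{"dx":0.6,"dy":-0.03,"dz":0,"rx":0,"ry":0,"rz":0},{"dx":0.8,"dy":-0.03,"dz":0,"rx":0,"ry":0,"rz":0},{"dx":1,"dy":-0.03,"dz":0,"rx":0,"ry":0,"rz":0}]' | grep -v rot; done
python3 - <<'E'
from h import *
for i in range(6): g=grab('scene')
f=grab('top');p,R=rot();print(p, R.inv().apply(np.array([.545,-.068,.012])-p)/.15)
cv2.imwrite('pics/s5.png',np.hstack([cv2.resize(g['img'][170:270,220:340],(480,400)),cv2.resize(f['img'][140:240,240:320],(320,400))]))
E
```

```text
time: 12.05
tcp_pos: [0.5535, -0.3713, 0.1314]
force: [-0.3, 0.8, -1.1]
opening: 0.221
finger_force: 14.9
time: 12.68
tcp_pos: [0.547, -0.2205, 0.13]
force: [-0.4, -0.0, -1.3]
opening: 0.224
finger_force: 14.9
time: 13.3
tcp_pos: [0.5414, -0.0709, 0.1303]
force: [-0.0, 0.7, -0.7]
opening: 0.222
finger_force: 14.9
[ 0.54255007 -0.07350512  0.13170194] [0.03722057 0.01738571 0.7979666 ]
```

View pics/s5.png

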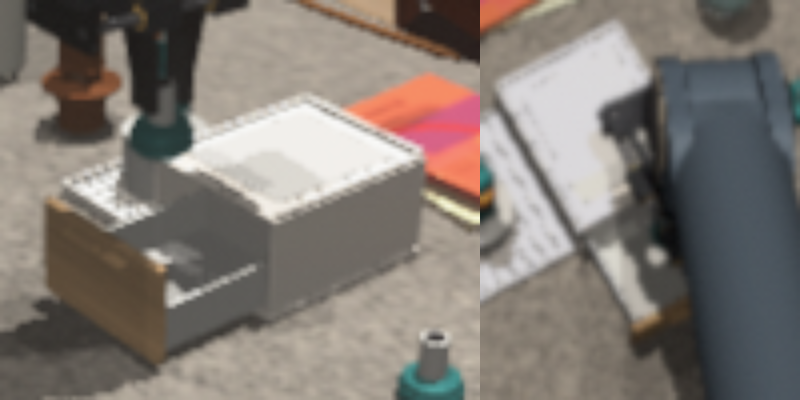

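The head hangs over the open drawer (scene (260,204)), aimed at the middle of its opening. Now lower, release and rise.

```bash
python3 -m crank '[{"dx":0.02,"dy":0.02,"dz":0.2,"rx":0,"ry":0,"rz":0},{"dx":0.02,"dy":0.02,"dz":0.4,"rx":0,"ry":0,"rz":0},{"dx":0.02,"dy":0.02,"dz":0.6,"rx":0,"ry":0,"rz":0},{"dx":0.02,"dy":0.02,"dz":0.77,"rx":0,"ry":0,"rz":0},{"dx":0.02,"dy":0.02,"dz":0.77,"rx":0,"ry":0,"rz":0}]'
python3 -m crank '[{"dx":0,"dy":0,"dz":0,"rx":0,"ry":0,"rz":0},{"dx":0,"dy":0,"dz":0,"rx":0,"ry":0,"rz":0},{"dx":0,"dy":0,"dz":0,"rx":0,"ry":0,"rz":0},{"dx":0,"dy":0,"dz":0,"rx":0,"ry":0,"rz":0},{"dx":0,"dy":0,"dz":0,"rx":0,"ry":0,"rz":0}]' 0.4 15
python3 -m crank '[{"dx":0,"dy":0,"dz":-0.1,"rx":0,"ry":0,"rz":0},{"dx":0,"dy":0,"dz":-0.3,"rx":0,"ry":0,"rz":0},{"dx":0,"dy":0,"dz":-0.6,"rx":0,"ry":0,"rz":0},{"dx":0,"dy":0,"dz":-0.8,"rx":0,"ry":0,"rz":0},{"dx":0,"dy":0,"dz":-0.8,"rx":0,"ry":0,"rz":0}]'
```

```text
time: 14.28
tcp_pos: [0.5443, -0.0701, 0.0151]
tcp_rot: [-0.001, 0.705, 0.709, -0.002]
force: [0.2, -0.2, -0.7]
opening: 0.223
finger_force: 14.9
time: 14.9
tcp_pos: [0.5463, -0.0689, 0.0169]
tcp_rot: [0.0, 0.705, 0.71, 0.0]
force: [0.2, -0.5, -0.1]
opening: 0.398
finger_force: 0.0
time: 15.52
tcp_pos: [0.5481, -0.0696, 0.1398]
tcp_rot: [0.002, 0.705, 0.709, 0.002]
force: [-0.8, -0.1, -0.2]
opening: 0.397
finger_force: 0.0
```

```bash
python3 -m crank '[{"dx":0,"dy":-0.2,"dz":0,"rx":0,"ry":0,"rz":0},{"dx":-0.02,"dy":-0.4,"dz":0,"rx":0,"ry":0,"rz":0},{"dx":-0.02,"dy":-0.6,"dz":0,"rx":0,"ry":0,"rz":0},{"dx":-0.02,"dy":-0.79,"dz":0,"rx":0,"ry":0,"rz":0},{"dx":-0.02,"dy":-0.79,"dz":0,"rx":0,"ry":0,"rz":0}]' 0 15 | grep -v rot
python3 -m crank '[{"dx":0,"dy":0,"dz":0.2,"rx":0,"ry":0,"rz":0},{"dx":0,"dy":0,"dz":0.4,"rx":0,"ry":0,"rz":0},{"dx":0,"dy":0,"dz":0.6,"rx":0,"ry":0,"rz":0},{"dx":0,"dy":0,"dz":0.8,"rx":0,"ry":0,"rz":0},{"dx":0,"dy":0,"dz":0.8,"rx":0,"ry":0,"rz":0}]' | grep -v rot
python3 -m crank '[{"dx":0,"dy":0.1,"dz":0,"rx":0,"ry":0,"rz":0},{"dx":0,"dy":0.2,"dz":0,"rx":0,"ry":0,"rz":0},{"dx":0,"dy":0.3,"dz":0,"rx":0,"ry":0,"rz":0},{"dx":0,"dy":0.4,"dz":0,"rx":0,"ry":0,"rz":0},{"dx":0,"dy":0.5,"dz":0,"rx":0,"ry":0,"rz":0}]' | grep -v rot
python3 - <<'E'
from h import *
g=grab('scene')
cv2.imwrite('pics/s6.png',cv2.resize(g['img'][160:270,210:350],None,fx=5,fy=5,interpolation=cv2.INTER_CUBIC))
E
```

```text
time: 16.15
tcp_pos: [0.4251, -0.0725, 0.136]
force: [0.5, 0.2, 0.4]
opening: 0.017
finger_force: 0.0
time: 16.77
tcp_pos: [0.4264, -0.0731, 0.015]
force: [-0.8, -0.6, -0.4]
opening: 0.005
finger_force: 0.0
time: 17.4
tcp_pos: [0.5034, -0.0718, 0.0167]
force: [-1.5, 1.9, 0.8]
opening: 0.008
finger_force: 0.9
```

View pics/s6.png

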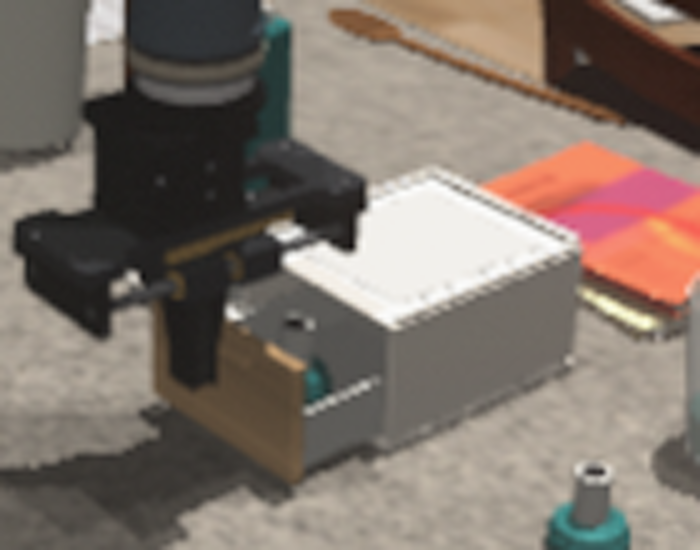

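The drawer is sliding with the head upright inside it (scene (272,233)). I'll keep pushing.

```bash
python3 -m crank '[{"dx":0,"dy":0.06,"dz":0,"rx":0,"ry":0,"rz":0},{"dx":0,"dy":0.12,"dz":0,"rx":0,"ry":0,"rz":0},{"dx":0,"dy":0.18,"dz":0,"rx":0,"ry":0,"rz":0},{"dx":0,"dy":0.24,"dz":0,"rx":0,"ry":0,"rz":0},{"dx":0,"dy":0.3,"dz":0,"rx":0,"ry":0,"rz":0}]' | grep -v rot
python3 -m crank '[{"dx":0,"dy":0.02,"dz":0,"rx":0,"ry":0,"rz":0},{"dx":0,"dy":0.04,"dz":0,"rx":0,"ry":0,"rz":0},{"dx":0,"dy":0.06,"dz":0,"rx":0,"ry":0,"rz":0},{"dx":0,"dy":0.08,"dz":0,"rx":0,"ry":0,"rz":0},{"dx":0,"dy":0.08,"dz":0,"rx":0,"ry":0,"rz":0}]' | grep -v rot
```

```text
time: 18.08
tcp_pos: [0.5482, -0.072, 0.0167]
force: [-1.3, -0.3, 0.2]
opening: 0.006
finger_force: 0.7
time: 18.7
tcp_pos: [0.5601, -0.0722, 0.0168]
force: [-0.3, 0.2, 0.5]
opening: 0.005
finger_force: 0.1
```

```bash
python3 -m crank '[{"dx":0,"dy":0.02,"dz":0,"rx":0,"ry":0,"rz":0},{"dx":0,"dy":0.04,"dz":0,"rx":0,"ry":0,"rz":0},{"dx":0,"dy":0.06,"dz":0,"rx":0,"ry":0,"rz":0},{"dx":0,"dy":0.06,"dz":0,"rx":0,"ry":0,"rz":0},{"dx":0,"dy":0.06,"dz":0,"rx":0,"ry":0,"rz":0}]' | grep -v rot
```

```text
time: 19.32
tcp_pos: [0.5666, -0.0717, 0.0165]
force: [-5.3, 0.6, 4.3]
opening: 0.007
finger_force: 3.4
```

```bash
python3 -m crank '[{"dx":0,"dy":0.02,"dz":0,"rx":0,"ry":0,"rz":0},{"dx":0,"dy":0.02,"dz":0,"rx":0,"ry":0,"rz":0},{"dx":0,"dy":-0.05,"dz":0,"rx":0,"ry":0,"rz":0},{"dx":0,"dy":-0.15,"dz":0,"rx":0,"ry":0,"rz":0},{"dx":0,"dy":-0.3,"dz":0,"rx":0,"ry":0,"rz":0}]' | grep -v rot
python3 - <<'E'
from h import *
f=grab('top');g=grab('scene')
def orange(im,x,y,w,h):
    hs=cv2.cvtColor(im[y:y+h,x:x+w],cv2.COLOR_BGR2HSV)
    return hs
a=cv2.imread('pics/top0.png');b=cv2.imread('pics/scene0.png')
for n,k,im,(x,y,w,h) in(('top',f,a,(225,170,30,40)),('scene',g,b,(250,155,24,50))):
    hs=cv2.cvtColor(im[y:y+h,x:x+w],cv2.COLOR_BGR2HSV)
    for c,lo,hi in(('teal',(75,60,15),(110,255,255)),('orange',(5,110,80),(22,255,255))):
        m=cv2.inRange(hs,lo,hi);ys,xs=np.nonzero(m)
        print(n,c,len(xs),xs.min()+x,xs.max()+x,ys.min()+y,ys.max()+y,(xs.mean()+x).round(2),(ys.mean()+y).round(2))
    if n=='scene':
        for r in range(y,y+h,3):
            q=np.nonzero(cv2.inRange(hs,(75,40,10),(110,255,255))[r-y])[0]
            print(r,(q.min()+x,q.max()+x) if len(q) else '',end=';')
for yaw in(-.3,0,.3):
  o=np.array([.658,.067,.014]); Rz=Ro.from_rotvec([0,0,yaw])
  for z0 in(52,178):
    B=[o+Rz.apply([sx*.018,sy*.015,z0/1000]) for sx in(-1,1) for sy in(-1,1)]
    print(yaw,z0,'top',proj(f,B).round(1).tolist(),'scene',proj(g,B).round(1).tolist())
  print('btn',proj(f,o+Rz.apply([-.024,0,.145])).round(1),proj(g,o+Rz.apply([-.024,0,.145])).round(1))
E
```

```text
time: 19.95
tcp_pos: [0.5236, -0.0724, 0.0168]
force: [0.9, -0.9, 0.5]
opening: 0.007
finger_force: 0.0
top teal 91 233 242 178 194 237.23 185.51
top orange 13 239 242 187 191 240.69 189.08
scene teal 321 256 267 163 198 261.65 181.34
scene orange 29 256 259 172 179 257.52 175.14
155 ;158 ;161 ;164 (np.int64(257), np.int64(267));167 (np.int64(256), np.int64(267));170 (np.int64(258), np.int64(267));173 (np.int64(262), np.int64(267));176 (np.int64(262), np.int64(267));179 (np.int64(262), np.int64(267));182 (np.int64(256), np.int64(266));185 (np.int64(256), np.int64(266));188 (np.int64(256), np.int64(266));191 (np.int64(256), np.int64(266));194 (np.int64(256), np.int64(266));197 (np.int64(256), np.int64(265));200 ;203 ;-0.3 52 top [[243.7, 194.7], [235.6, 195.9], [242.3, 185.3], [234.2, 186.5]] scene [[258.9, 202.8], [255.8, 198.9], [269.4, 201.3], [266.1, 197.4]]
-0.3 178 top [[243.1, 186.0], [234.4, 187.2], [241.6, 175.9], [232.9, 177.1]] scene [[259.6, 166.0], [256.3, 162.6], [270.5, 164.7], [267.1, 161.4]]
btn [[239.3 190.7]] [[255.9 174.4]]
0 52 top [[244.8, 193.2], [237.4, 196.6], [240.6, 184.6], [233.2, 188.0]] scene [[260.9, 203.2], [255.3, 199.8], [269.8, 200.3], [264.2, 197.0]]
0 178 top [[244.3, 184.3], [236.3, 188.0], [239.7, 175.1], [231.8, 178.8]] scene [[261.7, 166.4], [255.8, 163.4], [270.9, 163.9], [265.0, 161.1]]
btn [[241.2 190.1]] [[257.  175.2]]
0.3 52 top [[245.3, 191.4], [239.3, 196.8], [238.7, 184.4], [232.6, 189.8]] scene [[263.1, 203.3], [255.5, 200.8], [269.5, 199.4], [262.0, 196.9]]
0.3 178 top [[244.9, 182.4], [238.3, 188.2], [237.7, 174.9], [231.2, 180.7]] scene [[264.0, 166.5], [256.1, 164.3], [270.6, 163.1], [262.8, 161.0]]
btn [[243. 189.]] [[258.7 175.8]]
```

Picture budget is spent, so I'll measure numerically from here. I'll take the brush axis from the silhouette mid-lines in both views with subpixel profiles, and the yaw from the button relative to that axis. I'll check the drawer as well.

Run:
```python
from h import *
f=grab('top');g=grab('scene')
a=cv2.imread('pics/top0.png').astype(float);b=cv2.imread('pics/scene0.png').astype(float)
print('scene B-R / V rows')
for r in (167,184,188,192,196): print(r,[(int(q[0]-q[2]),int(q.max())) for q in b[r,252:273]])
print('top')
for r in range(176,202,2): print(r,[(int(q[0]-q[2]),int(q.max())) for q in a[r,228:250]])
# drawer check: wood-coloured pixels now
h=cv2.cvtColor(g['img'],cv2.COLOR_BGR2HSV)[200:262,225:300];m=cv2.inRange(h,(8,70,60),(25,255,255))
c=cv2.connectedComponentsWithStats(m)
for s,ce in zip(c[2][1:],c[3][1:]):
    if s[4]>60:
        print('wood',s+[225,200,0,0,0]);
```

```text
scene B-R / V rows
167 [(-20, 159), (-20, 157), (-19, 156), (-12, 126), (13, 67), (18, 58), (21, 67), (23, 68), (28, 74), (38, 91), (39, 91), (33, 83), (27, 71), (19, 63), (14, 58), (15, 57), (-11, 112), (-21, 157), (-21, 157), (-20, 158), (-20, 161)]
184 [(-19, 152), (-20, 154), (-20, 153), (-13, 120), (14, 55), (13, 54), (14, 55), (13, 56), (14, 57), (16, 57), (15, 58), (13, 56), (13, 56), (13, 56), (13, 56), (6, 79), (-10, 127), (-20, 162), (-22, 164), (-21, 162), (-22, 162)]
188 [(-18, 152), (-20, 157), (-19, 158), (-13, 123), (14, 56), (14, 54), (14, 55), (13, 57), (14, 57), (15, 57), (14, 57), (14, 56), (13, 55), (14, 55), (13, 54), (2, 86), (-11, 133), (-19, 159), (-19, 155), (-20, 157), (-20, 160)]
192 [(-21, 162), (-19, 159), (-16, 146), (-5, 102), (15, 57), (14, 58), (14, 57), (14, 58), (14, 58), (15, 58), (14, 57), (13, 56), (13, 56), (13, 56), (13, 57), (-1, 91), (-14, 139), (-20, 160), (-20, 161), (-19, 162), (-19, 159)]
196 [(-21, 164), (-21, 164), (-17, 150), (-5, 103), (14, 56), (15, 56), (15, 57), (15, 58), (15, 58), (15, 58), (15, 58), (13, 56), (13, 56), (13, 56), 
[... 2567 characters left out ...]
15, 204), (-13, 200), (-12, 177), (-8, 121), (-3, 83), (-3, 81), (-6, 97), (-7, 110), (-9, 122), (-9, 126), (-9, 126), (-9, 130), (-10, 135), (-10, 127), (-10, 141), (-6, 174)]
198 [(-3, 187), (-6, 185), (-7, 168), (-7, 161), (-7, 184), (-8, 200), (-11, 205), (-13, 206), (-11, 203), (-9, 186), (-8, 153), (-8, 128), (-9, 123), (-9, 128), (-10, 131), (-9, 127), (-9, 120), (-8, 102), (-8, 87), (-9, 101), (-10, 128), (-7, 162)]
200 [(-4, 170), (-3, 157), (-5, 151), (-7, 124), (-6, 104), (-5, 125), (-5, 160), (-6, 183), (-4, 191), (-2, 194), (-2, 188), (-3, 172), (-6, 144), (-8, 128), (-9, 114), (-6, 94), (-5, 76), (-8, 77), (-12, 110), (-12, 136), (-8, 160), (-3, 191)]
wood [259 215  29  34 636]
```

The axis comes out at about (0.655,0.070), consistent with the rim at (0.656,0.067). The silhouette width and button offset give yaw about +0.48. The wood is now flush, since its pixel box has moved back by the drawer stroke. Moving above the brush.

```bash
python3 - <<'E'
from h import *
g=grab('scene')
h=cv2.cvtColor(g['img'],cv2.COLOR_BGR2HSV)
m=cv2.inRange(h[200:262,225:300],(8,70,60),(25,255,255));ys,xs=np.nonzero(m);k=xs>=58
print('right edge of board px',xs.max()+225, 'rows there',ys[xs==xs.max()]+200)
top=[(u+225,ys[xs==u].min()+200) for u in (50,54,58,60)]
print(top,[onz(g,a,b,.084).round(3) for a,b in top])
E
python3 -m crank '[{"dx":0,"dy":0,"dz":-0.2,"rx":0,"ry":0,"rz":0},{"dx":0,"dy":0,"dz":-0.4,"rx":0,"ry":0,"rz":0},{"dx":0,"dy":0,"dz":-0.6,"rx":0,"ry":0,"rz":0},{"dx":0,"dy":0,"dz":-0.8,"rx":0,"ry":0,"rz":0},{"dx":0,"dy":0,"dz":-1,"rx":0,"ry":0,"rz":0}]' | grep -v rot
python3 -m crank '[{"dx":0,"dy":0,"dz":-0.3,"rx":0,"ry":0,"rz":-0.1},{"dx":0.24,"dy":0.22,"dz":-0.5,"rx":0,"ry":0,"rz":-0.2},{"dx":0.48,"dy":0.44,"dz":-0.5,"rx":0,"ry":0,"rz":-0.305},{"dx":0.72,"dy":0.66,"dz":-0.5,"rx":0,"ry":0,"rz":-0.305},{"dx":0.95,"dy":0.88,"dz":-0.5,"rx":0,"ry":0,"rz":-0.305}]' 1 15
python3 -m crank '[{"dx":0,"dy":0,"dz":0,"rx":0,"ry":0,"rz":0},{"dx":0,"dy":0,"dz":0,"rx":0,"ry":0,"rz":0},{"dx":0,"dy":0,"dz":0,"rx":0,"ry":0,"rz":0},{"dx":0,"dy":0,"dz":0,"rx":0,"ry":0,"rz":0},{"dx":0,"dy":0,"dz":0,"rx":0,"ry":0,"rz":0}]' | grep open
python3 - <<'E'
from h import *
g=grab('scene');p,R=rot();print(p,R.as_matrix().round(3).tolist(),R.inv().apply(np.array([.655,.070,.111])-p)/.15)
t=p+[0,0,.033]
# fingertip projections (outer/inner) vs dark pixels
y=R.apply([0,1,0]);print(proj(g,[t-.0585*y,t-.0435*y,t+.0435*y,t+.0585*y]).round(1).tolist())
d=(g['img'].max(2)<50)
for r in range(100,180,4):
    k=np.where(d[r,225:300])[0]+225; print(r,''.join('#' if v else '.' for v in d[r,225:300]))
E
```

```text
right edge of board px 287 rows there [226 227]
[(275, np.int64(220)), (279, np.int64(222)), (283, np.int64(223)), (285, np.int64(225))] [array([ 0.586, -0.086,  0.084]), array([ 0.588, -0.102,  0.084]), array([ 0.593, -0.113,  0.084]), array([ 0.591, -0.125,  0.084])]
time: 20.82
tcp_pos: [0.5247, -0.0722, 0.168]
force: [-0.6, 0.9, -0.8]
opening: 0.004
finger_force: 0.0
time: 21.45
tcp_pos: [0.6566, 0.0729, 0.242]
tcp_rot: [0.001, 0.516, 0.857, 0.001]
force: [1.1, -0.4, 0.2]
opening: 0.49
finger_force: 0.0
opening: 0.979
[0.65456448 0.07083896 0.24201036] [[-0.466, 0.885, 0.0], [0.885, 0.466, 0.0], [0.0, 0.001, -1.0]] [-6.48678879e-03 -4.86788436e-04  8.73400916e-01]
[[253.8, 143.4], [256.0, 142.0], [268.1, 134.2], [270.1, 132.9]]
100 .......................######################################..............
104 ..............##############################################...............
108 ............###########################...######........####...............
112 #............##########################..########..........................
116 ###..........#####################
[... 541 characters left out ...]
............................................................
148 ...........................................................................
152 ...........................................................................
156 ...........................................................................
160 ...........................................................................
164 ...........................................................................
168 ...........................................................................
172 ...........................................................................
176 ...........................................................................
```

Fingertips match the prediction with the 33 mm offset here too. Descending around the grip.

```bash
python3 -m crank '[{"dx":0,"dy":0,"dz":0.12,"rx":0,"ry":0,"rz":0},{"dx":0,"dy":0,"dz":0.24,"rx":0,"ry":0,"rz":0},{"dx":0,"dy":0,"dz":0.36,"rx":0,"ry":0,"rz":0},{"dx":0,"dy":0,"dz":0.5,"rx":0,"ry":0,"rz":0},{"dx":0,"dy":0,"dz":0.6,"rx":0,"ry":0,"rz":0}]' | grep -v rot
python3 -m crank '[{"dx":0,"dy":0,"dz":0.07,"rx":0,"ry":0,"rz":0},{"dx":0,"dy":0,"dz":0.14,"rx":0,"ry":0,"rz":0},{"dx":0,"dy":0,"dz":0.21,"rx":0,"ry":0,"rz":0},{"dx":0,"dy":0,"dz":0.27,"rx":0,"ry":0,"rz":0},{"dx":0,"dy":0,"dz":0.27,"rx":0,"ry":0,"rz":0}]' | grep -v rot
for i in 1 2; do python3 -m crank '[{"dx":0,"dy":0,"dz":0,"rx":0,"ry":0,"rz":0},{"dx":0,"dy":0,"dz":0,"rx":0,"ry":0,"rz":0},{"dx":0,"dy":0,"dz":0,"rx":0,"ry":0,"rz":0},{"dx":0,"dy":0,"dz":0,"rx":0,"ry":0,"rz":0},{"dx":0,"dy":0,"dz":0,"rx":0,"ry":0,"rz":0}]' 0 20; python3 -c "
from workcell import robot;print(robot.get_obs()['wrist_torque'].round(2))"; done
```

```text
time: 22.75
tcp_pos: [0.6539, 0.0712, 0.1496]
force: [-0.3, -0.0, 0.1]
opening: 0.997
finger_force: 0.0
time: 23.38
tcp_pos: [0.6542, 0.0712, 0.1105]
force: [-1.0, 0.2, 0.5]
opening: 0.997
finger_force: 0.0
time: 24.0
tcp_pos: [0.6546, 0.0711, 0.1113]
tcp_rot: [-0.0, 0.516, 0.856, -0.0]
force: [-0.2, -0.3, -0.4]
opening: 0.519
finger_force: 2.8
[-0.15  0.13  0.02]
time: 24.62
tcp_pos: [0.6551, 0.0713, 0.1115]
tcp_rot: [0.0, 0.516, 0.856, 0.0]
force: [1.7, 0.4, 0.2]
opening: 0.469
finger_force: 19.4
[ 0.02 -0.61 -0.04]
```

```bash
python3 -m crank '[{"dx":0,"dy":0,"dz":0,"rx":0,"ry":0,"rz":0},{"dx":0,"dy":0,"dz":0,"rx":0,"ry":0,"rz":0},{"dx":0,"dy":0,"dz":0,"rx":0,"ry":0,"rz":0},{"dx":0,"dy":0,"dz":0,"rx":0,"ry":0,"rz":0},{"dx":0,"dy":0,"dz":0,"rx":0,"ry":0,"rz":0}]' 0 35
python3 - <<'E'
from h import *
g=grab('scene');print(robot.get_obs()['wrist_torque'].round(2),robot.get_obs()['force'].round(2))
b=cv2.imread('pics/scene0.png').astype(int);im=g['img'].astype(int)
for r in (184,190,196):
  for q in (b,im): print(r,[int(v.max()) for v in q[r,250:273]])
for r in range(166,184,2): print(r,[(int(v[2]-v[0])) for v in im[r,250:273]],[(int(v[2]-v[0])) for v in b[r,250:273]])
E
```

```text
time: 25.25
tcp_pos: [0.655, 0.0712, 0.1114]
tcp_rot: [0.0, 0.516, 0.856, 0.0]
force: [3.2, -0.1, 0.6]
opening: 0.462
finger_force: 33.5
[ 0.13 -0.72 -0.02] [3.25 0.43 0.79]
184 [147, 150, 152, 154, 153, 120, 55, 54, 55, 56, 57, 57, 58, 56, 56, 56, 56, 79, 127, 162, 164, 162, 162]
184 [155, 157, 159, 162, 148, 101, 55, 56, 56, 57, 57, 59, 57, 55, 55, 54, 56, 96, 148, 171, 172, 171, 169]
190 [138, 158, 155, 153, 141, 97, 56, 58, 56, 57, 58, 58, 58, 55, 56, 56, 55, 92, 138, 157, 157, 156, 156]
190 [145, 165, 162, 161, 148, 101, 57, 57, 57, 57, 58, 59, 57, 57, 56, 56, 58, 93, 145, 164, 164, 164, 164]
196 [161, 163, 164, 164, 150, 103, 56, 56, 57, 58, 58, 58, 58, 56, 56, 56, 62, 97, 144, 163, 161, 159, 159]
196 [169, 171, 172, 173, 146, 86, 55, 57, 58, 58, 60, 59, 58, 57, 57, 57, 59, 117, 168, 171, 169, 167, 168]
166 [21, 21, 20, 17, 4, 4, 4, 5, 4, 4, 4, -3, -13, -16, -16, -15, -15, -12, 11, 18, 19, 19, 21] [19, 20, 19, 20, 20, 10, -22, -32, -38, -45, -50, -56, -57, -52, -47, -37, -28, -21, 9, 20, 18, 20, 20]
168 [21, 20, 20, 17, 6, 4, 3, 4, 5, 4, 4, -5, -16, -15, -15, -15, -15, -11, 14,
[... 811 characters left out ...]
20, 20, 19, 19, 33, 74, 70, 71, 64, 28, -2, -15, -14, -14, -13, -13, -12, 9, 20, 21, 20, 21]
178 [21, 22, 21, 19, 13, 4, 4, 4, 5, 5, 4, -8, -17, -16, -13, -14, -13, -3, 12, 20, 21, 21, 20] [20, 20, 20, 20, 20, 25, 45, 54, 68, 62, 23, -5, -14, -13, -13, -14, -13, -11, 8, 19, 20, 20, 19]
180 [21, 21, 20, 20, 17, 4, -15, -12, -10, -7, -6, -12, -16, -14, -15, -14, -14, 3, 15, 19, 21, 21, 21] [20, 21, 19, 20, 20, 12, -14, -12, -11, -7, -4, -8, -16, -14, -13, -14, -13, -6, 9, 19, 20, 20, 21]
182 [20, 21, 20, 21, 16, 6, -15, -15, -16, -16, -17, -16, -17, -14, -13, -14, -15, 3, 15, 20, 21, 22, 22] [20, 20, 20, 19, 19, 12, -12, -13, -12, -13, -13, -15, -14, -14, -13, -14, -13, -7, 11, 20, 20, 21, 21]
```

The initial picture's face split (-x face about 7.4 px, -y face about 5 px) points to yaw≈0.38–0.4, so I'm turned about 0.1 rad too far. That explains 40 mm instead of 37 mm. I'll reopen a little, turn back and re-pinch.

```bash
python3 -m crank '[{"dx":0,"dy":0,"dz":0,"rx":0,"ry":0,"rz":0},{"dx":0,"dy":0,"dz":0,"rx":0,"ry":0,"rz":0},{"dx":0,"dy":0,"dz":0,"rx":0,"ry":0,"rz":0.03},{"dx":0,"dy":0,"dz":0,"rx":0,"ry":0,"rz":0.06},{"dx":0,"dy":0,"dz":0,"rx":0,"ry":0,"rz":0.06}]' 0.65 20 | grep -v rot
for i in 1 2; do python3 -m crank '[{"dx":0,"dy":0,"dz":0,"rx":0,"ry":0,"rz":0},{"dx":0,"dy":0,"dz":0,"rx":0,"ry":0,"rz":0},{"dx":0,"dy":0,"dz":0,"rx":0,"ry":0,"rz":0},{"dx":0,"dy":0,"dz":0,"rx":0,"ry":0,"rz":0},{"dx":0,"dy":0,"dz":0,"rx":0,"ry":0,"rz":0}]' 0 20|grep -v rot; done;  python3 -c "
from workcell import robot;o=robot.get_obs();print(o['wrist_torque'].round(2),o['force'].round(2),o['opening'])"
```

```text
time: 25.92
tcp_pos: [0.6535, 0.0712, 0.1104]
force: [-1.1, -0.4, -1.0]
opening: 0.647
finger_force: 0.0
time: 26.55
tcp_pos: [0.6547, 0.0711, 0.1111]
force: [0.6, 0.2, -0.6]
opening: 0.445
finger_force: 18.9
time: 27.18
tcp_pos: [0.6547, 0.0712, 0.1113]
force: [1.1, 0.3, -1.0]
opening: 0.442
finger_force: 18.9
[-0.05 -0.19 -0.01] [ 1.07  0.32 -0.97] 0.4422066746573832
```

The opening is better at 38.5 mm. One more turn of the same sense.

```bash
python3 -m crank '[{"dx":0,"dy":0,"dz":0,"rx":0,"ry":0,"rz":0},{"dx":0,"dy":0,"dz":0,"rx":0,"ry":0,"rz":0},{"dx":0,"dy":0,"dz":0,"rx":0,"ry":0,"rz":0.03},{"dx":0,"dy":0,"dz":0,"rx":0,"ry":0,"rz":0.05},{"dx":0,"dy":0,"dz":0,"rx":0,"ry":0,"rz":0.05}]' 0.65 20 | grep -v rot
for i in 1 2; do python3 -m crank '[{"dx":0,"dy":0,"dz":0,"rx":0,"ry":0,"rz":0},{"dx":0,"dy":0,"dz":0,"rx":0,"ry":0,"rz":0},{"dx":0,"dy":0,"dz":0,"rx":0,"ry":0,"rz":0},{"dx":0,"dy":0,"dz":0,"rx":0,"ry":0,"rz":0},{"dx":0,"dy":0,"dz":0,"rx":0,"ry":0,"rz":0}]' 0 20|grep -v rot; done;  python3 -c "
from workcell import robot;o=robot.get_obs();print(o['wrist_torque'].round(2),o['force'].round(2),o['opening'])"
```

```text
time: 27.8
tcp_pos: [0.6548, 0.0713, 0.1113]
force: [0.6, -0.4, 0.9]
opening: 0.647
finger_force: 0.0
time: 28.42
tcp_pos: [0.6548, 0.0713, 0.1111]
force: [0.1, -0.6, -1.6]
opening: 0.426
finger_force: 19.7
time: 29.05
tcp_pos: [0.6547, 0.0713, 0.1112]
force: [1.6, 0.3, -1.1]
opening: 0.425
finger_force: 19.7
[ 0.04 -0.17 -0.05] [ 1.63  0.32 -1.11] 0.4245304694625971
```

The opening is 0.425 (37.0 mm), so the button is fully pressed. Drawing up.

```bash
python3 -m crank '[{"dx":0,"dy":0,"dz":-0.06,"rx":0,"ry":0,"rz":0},{"dx":0,"dy":0,"dz":-0.12,"rx":0,"ry":0,"rz":0},{"dx":0,"dy":0,"dz":-0.18,"rx":0,"ry":0,"rz":0},{"dx":0,"dy":0,"dz":-0.24,"rx":0,"ry":0,"rz":0},{"dx":0,"dy":0,"dz":-0.3,"rx":0,"ry":0,"rz":0}]' | grep -v rot
python3 -m crank '[{"dx":0,"dy":0,"dz":-0.06,"rx":0,"ry":0,"rz":0},{"dx":0,"dy":0,"dz":-0.12,"rx":0,"ry":0,"rz":0},{"dx":0,"dy":0,"dz":-0.18,"rx":0,"ry":0,"rz":0},{"dx":0,"dy":0,"dz":-0.24,"rx":0,"ry":0,"rz":0},{"dx":0,"dy":0,"dz":-0.28,"rx":0,"ry":0,"rz":0}]' | grep -v rot
python3 - <<'E'
from h import *
g=grab('scene');o=robot.get_obs();print(o['force'].round(2),o['tcp_pos'],o['opening'])
im=g['img'].astype(int)
for r in range(165,214,4): print(r,[int(v.max()) for v in im[r,248:274]])
E
```

```text
time: 29.68
tcp_pos: [0.6544, 0.0711, 0.1569]
force: [-0.3, 0.3, -2.0]
opening: 0.425
finger_force: 19.8
time: 30.3
tcp_pos: [0.6548, 0.0711, 0.1989]
force: [-0.0, 0.1, -0.4]
opening: 0.424
finger_force: 19.8
[-0.53  0.45  0.35] [0.65515339 0.07109122 0.19961831] 0.42128762782997514
165 [160, 163, 163, 164, 163, 160, 158, 125, 52, 53, 56, 55, 55, 56, 56, 56, 54, 55, 52, 59, 115, 160, 159, 161, 164, 167]
169 [167, 166, 167, 166, 166, 164, 163, 127, 53, 55, 56, 56, 56, 57, 57, 55, 55, 55, 54, 65, 121, 163, 160, 162, 163, 164]
173 [167, 166, 169, 172, 173, 172, 150, 101, 72, 68, 65, 57, 58, 61, 60, 57, 58, 63, 66, 86, 125, 153, 162, 164, 166, 166]
177 [161, 161, 164, 167, 166, 165, 164, 164, 163, 159, 149, 114, 74, 74, 73, 68, 99, 143, 161, 165, 168, 167, 167, 166, 166, 167]
181 [160, 163, 167, 167, 163, 161, 159, 156, 157, 160, 152, 118, 84, 86, 86, 82, 110, 148, 160, 160, 162, 164, 168, 169, 169, 169]
185 [156, 156, 155, 156, 158, 158, 158, 157, 159, 160, 143, 103, 84, 86, 86, 73, 119, 164, 163, 163, 164, 167, 170, 171, 171, 172]
189 [124, 130, 147, 159, 160, 163, 164, 163, 161, 161, 146, 106, 84, 86, 86, 73, 120, 165, 165, 163, 163, 163, 162, 162, 164, 166]
193 [139, 162, 179, 173, 169, 170, 172, 171, 165, 167, 152, 109, 85, 87, 85, 84, 132, 169, 163, 158, 160, 165, 165, 167, 169, 170]
197 [162, 175, 178, 178, 175, 172, 170, 167, 164, 159, 130, 88, 85, 87, 87, 108, 143, 162, 171, 174, 171, 171, 169, 167, 166, 166]
201 [99, 135, 128, 99, 81, 81, 82, 82, 82, 83, 83, 84, 86, 89, 91, 93, 103, 104, 105, 104, 124, 151, 141, 146, 182, 193]
205 [153, 168, 146, 93, 85, 86, 86, 86, 87, 87, 92, 96, 101, 127, 147, 166, 186, 204, 206, 174, 181, 197, 228, 245, 244, 244]
209 [167, 180, 149, 87, 83, 86, 89, 91, 104, 148, 177, 205, 231, 242, 246, 246, 246, 246, 246, 236, 227, 237, 234, 238, 237, 238]
213 [126, 132, 105, 84, 84, 87, 89, 90, 91, 89, 88, 88, 90, 134, 187, 214, 209, 180, 198, 228, 240, 246, 246, 246, 246, 246]
```

The steel tube is exposed (rows 175–200) with the guard still on the rim. I'll finish the stroke, hold briefly and lift out.

```bash
python3 -m crank '[{"dx":0,"dy":0,"dz":-0.02,"rx":0,"ry":0,"rz":0},{"dx":0,"dy":0,"dz":-0.04,"rx":0,"ry":0,"rz":0},{"dx":0,"dy":0,"dz":-0.06,"rx":0,"ry":0,"rz":0},{"dx":0,"dy":0,"dz":-0.06,"rx":0,"ry":0,"rz":0},{"dx":0,"dy":0,"dz":-0.06,"rx":0,"ry":0,"rz":0}]' 0 30| grep -v rot
python3 -m crank '[{"dx":0,"dy":0,"dz":-0.06,"rx":0,"ry":0,"rz":0},{"dx":0,"dy":0,"dz":-0.12,"rx":0,"ry":0,"rz":0},{"dx":0,"dy":0,"dz":-0.18,"rx":0,"ry":0,"rz":0},{"dx":0,"dy":0,"dz":-0.24,"rx":0,"ry":0,"rz":0},{"dx":0,"dy":0,"dz":-0.3,"rx":0,"ry":0,"rz":0}]' | grep -v rot
python3 -m crank '[{"dx":0,"dy":0,"dz":-0.06,"rx":0,"ry":0,"rz":0},{"dx":0,"dy":0,"dz":-0.12,"rx":0,"ry":0,"rz":0},{"dx":0,"dy":0,"dz":-0.18,"rx":0,"ry":0,"rz":0},{"dx":0,"dy":0,"dz":-0.24,"rx":0,"ry":0,"rz":0},{"dx":0,"dy":0,"dz":-0.3,"rx":0,"ry":0,"rz":0}]' | grep -v rot
python3 - <<'E'
from h import *
g=grab('scene');o=robot.get_obs();print(o['force'].round(2),o['tcp_pos'],o['opening'])
im=g['img'].astype(int)
for r in range(125,224,4): print(r,[int(v.max()) for v in im[r,248:276]])
hs=cv2.cvtColor(g['img'],cv2.COLOR_BGR2HSV);c=cv2.connectedComponentsWithStats(cv2.inRange(hs,(75,40,10),(110,255,255))[100:230,235:300])
print([(s+[235,100,0,0,0]).tolist() for s in c[2][1:] if s[4]>20])
a=np.array([.655,.071,0]);print('expected px: head bottom .104, guard .146, grip bottom .104+.142',proj(g,[a+[0,0,z] for z in(.104,.146,.246)]).round(1).tolist())
E
```

```text
time: 30.98
tcp_pos: [0.6546, 0.0712, 0.207]
force: [-0.3, 0.1, -2.8]
opening: 0.427
finger_force: 29.5
time: 31.6
tcp_pos: [0.6547, 0.0712, 0.253]
force: [-0.5, -0.3, -2.5]
opening: 0.418
finger_force: 29.5
time: 32.22
tcp_pos: [0.6547, 0.0712, 0.2978]
force: [0.6, -0.1, -2.6]
opening: 0.422
finger_force: 29.5
[ 0.74  0.06 -2.25] [0.65533987 0.07110399 0.29916512] 0.4206501427910012
125 [151, 156, 163, 168, 166, 164, 164, 164, 128, 50, 51, 52, 51, 52, 53, 52, 50, 50, 49, 49, 49, 119, 168, 166, 166, 166, 167, 168]
129 [131, 149, 103, 61, 98, 153, 166, 166, 130, 52, 52, 52, 52, 52, 53, 53, 51, 50, 50, 49, 47, 123, 173, 174, 176, 178, 178, 179]
133 [116, 44, 63, 131, 168, 167, 167, 129, 42, 52, 52, 53, 54, 54, 53, 53, 52, 50, 51, 50, 45, 118, 167, 166, 166, 167, 167, 168]
137 [47, 99, 152, 165, 165, 166, 167, 130, 42, 52, 53, 53, 51, 55, 55, 53, 52, 51, 50, 52, 46, 119, 168, 168, 168, 169, 169, 169]
141 [157, 170, 170, 169, 168, 166, 166, 130, 45, 52, 53, 53, 52, 54, 56, 54, 53, 51, 51, 51, 56, 122, 168, 168, 168, 169, 170, 170]
145 [170, 157, 163, 161, 168, 167, 167, 168, 146, 108, 85
[... 2159 characters left out ...]
 [152, 151, 130, 87, 83, 85, 88, 89, 104, 146, 177, 204, 230, 240, 246, 246, 246, 246, 245, 235, 226, 236, 233, 237, 237, 236, 236, 237]
213 [126, 131, 104, 83, 83, 86, 88, 90, 91, 87, 87, 87, 89, 133, 186, 213, 207, 179, 197, 226, 239, 246, 246, 246, 246, 246, 242, 233]
217 [111, 121, 108, 88, 87, 86, 89, 90, 89, 86, 85, 86, 88, 124, 195, 232, 223, 177, 134, 95, 128, 179, 215, 215, 181, 174, 209, 236]
221 [97, 97, 109, 118, 106, 111, 118, 119, 113, 94, 88, 88, 89, 90, 89, 85, 80, 80, 87, 127, 177, 214, 232, 224, 178, 134, 95, 125]
[[256, 104, 14, 40, 400], [255, 181, 13, 8, 83]]
expected px: head bottom .104, guard .146, grip bottom .104+.142 [[261.3, 189.2], [261.5, 177.1], [262.2, 147.0]]
```

The head's underside is at row 189 (z≈0.10), clear of the well. The grip bottom is where full extension puts it, and the weight is steady. Settling, then handing in.

```bash
python3 -m crank '[{"dx":0,"dy":0,"dz":0,"rx":0,"ry":0,"rz":0},{"dx":0,"dy":0,"dz":0,"rx":0,"ry":0,"rz":0},{"dx":0,"dy":0,"dz":0,"rx":0,"ry":0,"rz":0},{"dx":0,"dy":0,"dz":0,"rx":0,"ry":0,"rz":0},{"dx":0,"dy":0,"dz":0,"rx":0,"ry":0,"rz":0}]'
python3 -c "
from workcell import robot;print(robot.sign_off())"
```

```text
time: 32.9
tcp_pos: [0.6547, 0.0711, 0.2971]
tcp_rot: [-0.0, 0.588, 0.809, -0.0]
force: [0.0, 0.5, -3.0]
opening: 0.419
finger_force: 29.5
the job is handed in; nothing more can be done
None
```

I handed the job in at 32.9 s: the spare head is in the shut drawer, and the brush is held fully extended and upright with its head about 0.10 m above the worktop (rim at 0.056 m); no verdict was returned.

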